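# Load and start the laundry doser

### The job

Gather every loose blue detergent tablet from the counter into the yellow measuring cup, with those already in it, then tip the cup over the doser's hopper until all the tablets lie in the hopper (any that spill go back through the cup), and stand the empty cup upright on the cork coaster. After the pour, slide the black grip level with the orange marker, and then press the red plunger down to its stop and let it come back up. Leave the little jar and the brush where they are.

Things in the scene. Friction and masses are not known exactly. Their poses are not given: they have to be found in the camera images.
- tablet1: solid round detergent tablet, blue with a white middle band, 22 mm in diameter, 15 mm tall, 14 g, origin at the centre of its underside; lies on the counter at the start, may be absent
- tablet2: solid round detergent tablet, blue with a white middle band, 22 mm in diameter, 15 mm tall, 14 g, origin at the centre of its underside; lies on the counter at the start, may be absent
- tablet3: solid round detergent tablet, blue with a white middle band, 22 mm in diameter, 15 mm tall, 14 g, origin at the centre of its underside; lies on the counter at the start, may be absent
- tablet4: solid round detergent tablet, blue with a white middle band, 22 mm in diameter, 15 mm tall, 14 g, origin at the centre of its underside; lies on the counter at the start, may be absent
- tablet5: solid round detergent tablet, blue with a white middle band, 22 mm in diameter, 15 mm tall, 14 g, origin at the centre of its underside; lies on the counter at the start, may be absent
- tablet6: solid round detergent tablet, blue with a white middle band, 22 mm in diameter, 15 mm tall, 14 g, origin at the centre of its underside; lies on the counter at the start, may be absent
- tablet7: solid round detergent tablet, blue with a white middle band, 22 mm in diameter, 15 mm tall, 14 g, origin at the centre of its underside; starts in the cup
- tablet8: solid round detergent tablet, blue with a white middle band, 22 mm in diameter, 15 mm tall, 14 g, origin at the centre of its underside; starts in the cup
- tablet9: solid round detergent tablet, blue with a white middle band, 22 mm in diameter, 15 mm tall, 14 g, origin at the centre of its underside; starts in the cup
- cup: yellow plastic measuring cup, no handle, 85 mm tall, outer diameter 58 mm at the foot and 68 mm at the rim, wall 3 mm, with a black rubber sleeve from 35 to 70 mm up, 70 mm across, floor 5 mm thick, 90 g; origin at the centre of its underside, z towards its mouth. Hold it there with about 25 N; tablets slide out when it is tipped 95 to 120 degrees from upright
- cup_mid (a point): point on the axis of the cup, 42.5 mm above its underside
- coaster: fixed round cork coaster, 110 mm in diameter, 4 mm thick, origin at the centre of its underside: the cup's home
- doser: fixed white dosing unit, 190 mm (its x) by 380 mm (its y), origin on the counter under its middle. Its +y part is an open rectangular hopper with a blue stripe, from y = 20 to 190 mm in its frame, rim 80 mm above the counter, walls 6 mm. Its -y part is a control deck 45 mm above the counter with the slider and the red plunger
- hopper (a point): centre of the hopper's inner floor, 6 mm above the counter; axes as the doser's; the hopper is 178 mm (x) by 158 mm (y) inside and 74 mm deep
- dose (a joint): position of the slider, m, 0 to 0.12, growing towards the doser's +y; it stays where it is left (friction 1.5 N)
- dose_top (a point): centre of the top of the black slider grip, 28 mm (x) by 20 mm (y), 40 mm tall, about 100 mm above the counter; it slides along the doser's y in a track 14 mm high, 40 mm wide and 170 mm long
- marker: fixed orange pointer on the deck beside the track, on its +x side, 22 mm long, 10 mm wide, 8 mm tall; origin at its middle line, 45 mm above the counter, axes as the doser's. The slider is set when its grip's middle is level with it along the doser's y
- starter (a joint): how far the red start plunger is pressed, m, 0 (up) to 0.012 (at its stop); a spring pushes it back up, about 2 N at the top and 6 N at the stop
- starter_top (a point): centre of the top of the red round plunger head, 36 mm in diameter, about 75 mm above the counter, pressed straight down
- jar: bystander: small amber jar, 44 mm in diameter, 60 mm tall, origin under its centre
- brush: bystander: green hand brush lying flat, 170 mm long along its x, under 40 mm tall, origin under its middle

How it is judged:
On the way, in this order (a step that is already met when the one before it is completed fails the run):
1. all tablets are together in the cup (distance between each of tablet1, tablet2, tablet3, tablet4, tablet5, tablet6, tablet7, tablet8, tablet9 and cup_mid below 0.048 m), for 0.2 s.
2. all tablets lie in the hopper while the cup is still tipped over it (x of tablet1 in the frame of hopper between -0.093 and 0.093 m and y of tablet1 in the frame of hopper between -0.083 and 0.083 m and z of tablet1 in the frame of hopper between -0.005 and 0.07 m and x of tablet2 in the frame of hopper between -0.093 and 0.093 m and y of tablet2 in the frame of hopper between -0.083 and 0.083 m and z of tablet2 in the frame of hopper between -0.005 and 0.07 m and x of tablet3 in the frame of hopper between -0.093 and 0.093 m and y of tablet3 in the frame of hopper between -0.083 and 0.083 m and z of tablet3 in the frame of hopper between -0.005 and 0.07 m and x of tablet4 in the frame of hopper between -0.093 and 0.093 m and y of tablet4 in the frame of hopper between -0.083 and 0.083 m and z of tablet4 in the frame of hopper between -0.005 and 0.07 m and x of tablet5 in the frame of hopper between -0.093 and 0.093 m and y of tablet5 in the frame of hopper between -0.083 and 0.083 m and z of tablet5 in the frame of hopper between -0.005 and 0.07 m and x of tablet6 in the frame of hopper between -0.093 and 0.093 m and y of tablet6 in the frame of hopper between -0.083 and 0.083 m and z of tablet6 in the frame of hopper between -0.005 and 0.07 m and x of tablet7 in the frame of hopper between -0.093 and 0.093 m and y of tablet7 in the frame of hopper between -0.083 and 0.083 m and z of tablet7 in the frame of hopper between -0.005 and 0.07 m and x of tablet8 in the frame of hopper between -0.093 and 0.093 m and y of tablet8 in the frame of hopper between -0.083 and 0.083 m and z of tablet8 in the frame of hopper between -0.005 and 0.07 m and x of tablet9 in the frame of hopper between -0.093 and 0.093 m and y of tablet9 in the frame of hopper between -0.083 and 0.083 m and z of tablet9 in the frame of hopper between -0.005 and 0.07 m and angle between cup's own z axis and vertical above 0.8 rad and horizontal distance between cup and hopper below 0.2 m), for 0.1 s.
3. the slider is level with the marker (y of dose_top in the frame of marker between -0.006 and 0.006 m), for 0.2 s.
4. the plunger is pressed to its stop (value of joint starter above 0.0105 m), for 0.1 s.
At the end, for the whole second after the job is handed in: all tablets in the hopper, the slider grip within 6 mm of the marker along the track, the plunger back up, the cup upright and at rest on the coaster with its centre within 28 mm of the coaster's (all of step 3 and x of tablet1 in the frame of hopper between -0.093 and 0.093 m and y of tablet1 in the frame of hopper between -0.083 and 0.083 m and z of tablet1 in the frame of hopper between -0.005 and 0.07 m and x of tablet2 in the frame of hopper between -0.093 and 0.093 m and y of tablet2 in the frame of hopper between -0.083 and 0.083 m and z of tablet2 in the frame of hopper between -0.005 and 0.07 m and x of tablet3 in the frame of hopper between -0.093 and 0.093 m and y of tablet3 in the frame of hopper between -0.083 and 0.083 m and z of tablet3 in the frame of hopper between -0.005 and 0.07 m and x of tablet4 in the frame of hopper between -0.093 and 0.093 m and y of tablet4 in the frame of hopper between -0.083 and 0.083 m and z of tablet4 in the frame of hopper between -0.005 and 0.07 m and x of tablet5 in the frame of hopper between -0.093 and 0.093 m and y of tablet5 in the frame of hopper between -0.083 and 0.083 m and z of tablet5 in the frame of hopper between -0.005 and 0.07 m and x of tablet6 in the frame of hopper between -0.093 and 0.093 m and y of tablet6 in the frame of hopper between -0.083 and 0.083 m and z of tablet6 in the frame of hopper between -0.005 and 0.07 m and x of tablet7 in the frame of hopper between -0.093 and 0.093 m and y of tablet7 in the frame of hopper between -0.083 and 0.083 m and z of tablet7 in the frame of hopper between -0.005 and 0.07 m and x of tablet8 in the frame of hopper between -0.093 and 0.093 m and y of tablet8 in the frame of hopper between -0.083 and 0.083 m and z of tablet8 in the frame of hopper between -0.005 and 0.07 m and x of tablet9 in the frame of hopper between -0.093 and 0.093 m and y of tablet9 in the frame of hopper between -0.083 and 0.083 m and z of tablet9 in the frame of hopper between -0.005 and 0.07 m and value of joint starter below 0.003 m and angle between cup's own z axis and vertical below 0.1 rad and horizontal distance between cup and coaster below 0.028 m and height (world z) of cup between 0.002 and 0.008 m and linear speed of cup below 0.02 m/s); the robot touches nothing.
It fails at once if a bystander (jar, brush) is shoved more than 40 mm or knocked over (distance of any of jar, brush from where it was at the start of the episode above 0.04 m or angle between any of jar, brush's own z axis and vertical above 0.6 rad).
Of tablet1, tablet2, tablet3, tablet4, tablet5, tablet6 only 4 to 6 are there at a start; the rules pass over those that are not, and their reading is None.
At some moment in a run one of cup, tablet1, tablet2, tablet3, tablet4, tablet5, tablet6 may be knocked a few centimetres aside while the robot is not near it.
It also fails if it takes over 208 s, if anything falls off the work surface, if the arm or the gripper's body presses on something with over 40 N, if the wrist force passes 120 N, or if a joint passes its speed limit or range.

### The arm

A 7-joint arm with a two-finger parallel gripper is mounted at the origin on the work surface. World frame = base frame: x ahead of the robot, y to its left, z up, the work surface at z = 0. Lengths are in m, angles in rad, forces in N, time in s.
With the tool pointing down it reaches from about 0.4 to 0.85 m from the base axis. Payload 10.4 kg.
Tool frame: the origin (TCP) lies at the very end of the fingers, on their centre line; the grasp point (between the pads) lies 19 mm behind it; z points along the fingers, y is the line along which they close (so a half turn about z gives the same grasp; the last joint's range is limited). The gripper opens to 87 mm and grips with 3 to 60 N. Pads are 19 mm wide; open, the fingers measure 117 mm over their backs; the gripper's body (75 mm by 190 mm) begins 51 mm behind the grasp point.
Start: joints at [1.197, 0.332, -0.065, 1.46, 0.022, 1.35, -0.088], TCP at [0.215, -0.587, 0.223] pointing down, gripper open.
Joint ranges: [-2.6, 2.6], [-0.5, 2.12], [-1.47, 1.34], [0.16, 2.42], [-1.27, 4.41], [0.06, 2.06], [-2.6, 2.6]. Speed limits (rad/s): [2.22, 2.22, 2.79, 2.79, 3.14, 3.14, 3.14].

### API

Orientations are given as a unit quaternion [x, y, z, w].
In Python, from bench import read_state, cams, workorder gives the robot as it stands.
- The arm moves only by the shell command python3 -m crank 'ROWS' [FORCE]. ROWS is text: rows parted by semicolons, each of 5 numbers parted by spaces: the shift along the tool's x, y, z scaled (see below), then the turn about the tool's z scaled (see below), then the opening, from -1 (shut) to 1 (fully open). In form: dx dy dz yaw jaw; .... A call has 1 to 10 rows; each row shifts and turns the commanded pose from where the row before left it, along the tool's axes as they then stand; what a row does not reach is not made up. The controller multiplies each number of a shift by 200 mm and each number of a turn by 90 degrees. A row lasts 1/10 s, in which the tool goes at most 50 mm and 8.59 degrees, less where a joint would pass 70% of its speed; a pose out of reach is approached as far as the arm can. A call with a number of a shift or a turn outside -1 to 1 is refused whole. A call with a gripper value outside its range is refused whole. The fingers move at their own pace and stop on an object; FORCE is the grip in N (left out, the last holds). Time passes only in rows, so rows that do not move let the fingers close. It gives the time, the measured TCP pose, the force, the opening and the grip force at its end, in the units of the state.
- read_state(): the state, without advancing time (a new reading comes with each control period).
- cams.camera(name): name is "side" or "top"; returns a dict with "img" (420x560x3 uint8, blue, green, red), "K" (3x3 intrinsics, pixels), "dist" ([k1, k2, p1, p2, k3] as OpenCV has them; the pictures are not rectified), "xyz" and "attitude" of the camera in the world. Camera axes: x right, y down, z forward; pixel columns grow to the right and rows downward; lengths in m; the calibration is good to about 2 mm. A picture is of the moment at which its call begins. There is no depth.
- workorder.close_job(): hands the job in; it is judged then, once.
The state is a dict: "time": time; "joint_positions": joint angles; "joint_vel": joint speeds; "joint_torque": joint torques, N m; "ee_pos": TCP position; "eef_rot": TCP orientation; "ft_force": force on the tool from outside, world axes, zero at the start; "torque": the same for the moment, N m; "width": finger opening in m; "grip_force": force on a finger pad.
Only numpy, scipy, OpenCV 4.12 (cv2) and the standard library are available. Lean on these libraries where they do the work, as an engineer would, in place of code of your own. Each camera call takes 0.05 s, during which the arm holds its last target. There are 200 camera calls.

## Working session

There is one attempt and no reset: what is moved stays moved. The work goes in short steps, Python scripts to look and compute and a shell command to move; the robot and the scene stay as the last step left them, time stands still between calls to the robot, and variables do not carry over. Pictures are saved under pics/ and viewed, at most 16 in all, crops included, and the job is handed in when it is done.

```bash
ls; mkdir -p pics
cat > h.py <<'E'
import numpy as np, cv2
from scipy.spatial.transform import Rotation as R
from bench import read_state, cams, workorder
def shot(n,save=None):
    c=cams.camera(n)
    if save: cv2.imwrite('pics/'+save,c['img'])
    return c
def rot(c):
    a=np.array(c['attitude'],float)
    return a if a.shape==(3,3) else R.from_quat(a).as_matrix()
def ray(c,uv):
    p=cv2.undistortPoints(np.array([[uv]],float),np.array(c['K'],float),np.array(c['dist'],float))[0,0]
    return np.array(c['xyz'],float), rot(c)@np.array([p[0],p[1],1.])
def onz(c,uv,z):
    o,d=ray(c,uv); return o+d*(z-o[2])/d[2]
def proj(c,P):
    r=rot(c).T; t=-r@np.array(c['xyz'],float)
    return cv2.projectPoints(np.array([P],float),cv2.Rodrigues(r)[0],t,np.array(c['K'],float),np.array(c['dist'],float))[0][0,0]
E
python3 - <<'E'
from h import *
s=read_state(); print({k:np.round(v,3) for k,v in s.items()})
for n in('top','side'):
    c=shot(n,n+'0.png'); print(n,c['xyz'],c['attitude'],c['K'],c['dist'])
E
```

```text
pics
{'time': np.float64(0.0), 'joint_positions': array([ 1.197,  0.333, -0.065,  1.461,  0.022,  1.35 , -0.089]), 'joint_vel': array([-0.   , -0.   ,  0.003, -0.001, -0.001,  0.001,  0.002]), 'joint_torque': array([ 0.0000e+00, -6.2326e+01,  2.5000e-02, -3.8990e+01, -6.1000e-02,
        4.0000e-02,  0.0000e+00]), 'ee_pos': array([ 0.215, -0.587,  0.222]), 'eef_rot': array([ 0.985,  0.175, -0.   , -0.001]), 'ft_force': array([ 0.447,  0.077, -0.672]), 'torque': array([-0.01 ,  0.028,  0.051]), 'grip_force': np.float64(0.0), 'width': np.float64(0.087)}
top [0.40911281 0.04638577 1.07846967] [ 0.70831383 -0.70337914  0.0349086  -0.04827731] [[449.27573006   0.         273.98157763]
 [  0.         449.27573006 202.33133296]
 [  0.           0.           1.        ]] [-0.04306176  0.          0.          0.          0.        ]
side [0.42839712 0.80094465 0.66912522] [-0.0457862   0.88976594 -0.4527464   0.03522632] [[436.79925348   0.         281.05434528]
 [  0.         436.79925348 213.05779234]
 [  0.           0.           1.        ]] [-0.10488336  0.          0.          0.          0.        ]
```

View pics/top0.png

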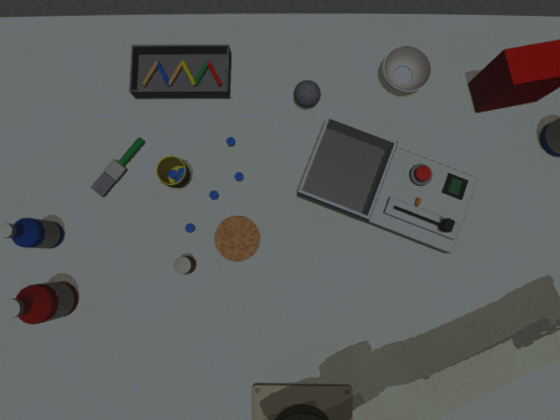

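View pics/side0.png

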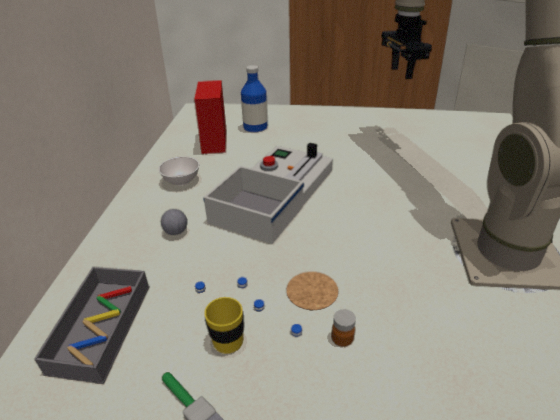

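```bash
cat > meas.py <<'E'
from h import *
def comps(c,lo,hi,amin):
    m=cv2.inRange(cv2.cvtColor(c['img'],cv2.COLOR_BGR2HSV),np.array(lo),np.array(hi))
    n,l,s,ce=cv2.connectedComponentsWithStats(m)
    return [(s[i],ce[i],(l==i).astype(np.uint8)) for i in range(1,n) if s[i][4]>=amin]
def tablets(c,z=0.009,lo=(105,150,60)):
    return [(np.round(ce,1),s[4],np.round(onz(c,ce,z),4)) for s,ce,_ in comps(c,lo,(130,255,255),6)]
def cup(c,z=0.085):
    b=max(comps(c,(20,120,40),(35,255,255),60),key=lambda t:t[0][4])
    cn=max(cv2.findContours(b[2],cv2.RETR_EXTERNAL,cv2.CHAIN_APPROX_NONE)[0],key=cv2.contourArea)
    (u,v),r=cv2.minEnclosingCircle(cn); return (u,v),r,onz(c,(u,v),z)
E
python3 - <<'E'
from meas import *
t=dict(img=cv2.imread('pics/top0.png')); t.update({k:v for k,v in shot('top').items() if k!='img'})
for x in tablets(t): print(x)
print('cup',cup(t))
for nm,lo,hi,a,z in(('red',(0,150,80),(6,255,255),20,.075),('orange',(8,150,80),(18,255,255),6,.053),('coaster',(5,60,60),(20,220,255),400,.004),('black',(0,0,0),(179,255,40),60,.1),('green',(55,120,40),(80,255,255),30,.02)):
    for s,ce,_ in comps(t,lo,hi,a): print(nm,s,np.round(ce,1),np.round(onz(t,ce,z),4))
img=t['img'][100:265,285:485]; cv2.imwrite('pics/crop0.png',np.clip(cv2.resize(img,None,fx=4,fy=3.6,interpolation=cv2.INTER_CUBIC)*1.6,0,255).astype(np.uint8)[:600,:800])
E
```

```text
(array([162.5,  72.7]), np.int32(82), array([0.8616, 0.3498, 0.009 ]))
(array([230.1, 140.8]), np.int32(44), array([0.6864, 0.1756, 0.009 ]))
(array([180.4, 171.3]), np.int32(35), array([0.6102, 0.2954, 0.009 ]))
(array([173.4, 174.9]), np.int32(71), array([0.6013, 0.3123, 0.009 ]))
(array([238.5, 176. ]), np.int32(44), array([0.5992, 0.1535, 0.009 ]))
(array([213.4, 194.5]), np.int32(51), array([0.5536, 0.2133, 0.009 ]))
(array([ 27.5, 233.9]), np.int32(407), array([0.4547, 0.6669, 0.009 ]))
(array([189.5, 227.5]), np.int32(52), array([0.4737, 0.2689, 0.009 ]))
cup ((171.0, 170.09375), 15.039923667907715, array([0.59858759, 0.29920902, 0.085     ]))
red [ 504   40   56   45 1837] [534.   61.5] [ 0.8657 -0.5444  0.075 ]
red [208  61  14  24  82] [214.1  73.4] [0.8314 0.2087 0.075 ]
red [416 166  15  15 163] [422.9 172.8] [ 0.597  -0.2709  0.075 ]
orange [416 198   5   7  23] [417.6 201.1] [ 0.5352 -0.2635  0.053 ]
coaster [ 215  216   45   45 1613] [236.8 238.1] [0.4495 0.1555 0.004 ]
black [131  46  97  44 936] [170.5  54.4] [0.8674 0.3073 0.1   ]
black [131  50 100  48 655] [186.8 
[... 324 characters left out ...]
25 248] [454.5 186. ] [ 0.5632 -0.3319  0.1   ]
black [394 206  60  26 267] [433.9 221. ] [ 0.4859 -0.2836  0.1   ]
black [ 35 220  12  23  98] [ 41.  229.9] [0.4599 0.5835 0.1   ]
black [ 52 222  12  24  81] [ 59.3 232.8] [0.454  0.5411 0.1   ]
black [ 12 225  11  12  87] [ 17.  229.9] [0.4593 0.639  0.1   ]
black [ 60 282  18  29 110] [ 72.2 293.4] [0.322  0.5042 0.1   ]
black [ 39 285  20  33 176] [ 52.2 298.3] [0.3107 0.5487 0.1   ]
black [ 16 298  15  16 147] [ 23.9 304.5] [0.2959 0.6119 0.1   ]
black [275 404  54  16 627] [301.5 412.9] [0.0807 0.0041 0.1   ]
green [195  61  12  25  85] [200.6  73. ] [0.8555 0.2512 0.02  ]
green [119 138  25  27 216] [131.2 151.3] [0.657  0.4152 0.02  ]
```

View pics/crop0.png

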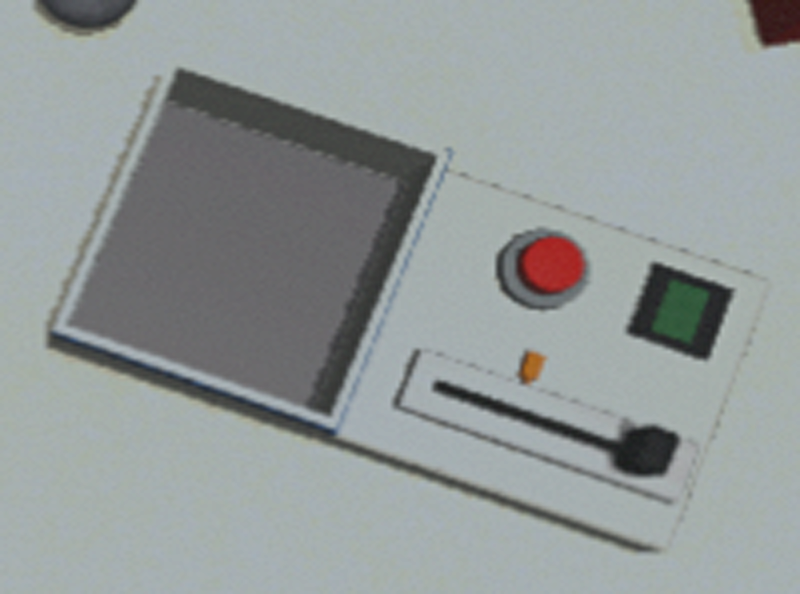

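```bash
python3 - <<'E'
from meas import *
t=shot('top'); s=shot('side')
def tri(a,b):
    o1,d1=ray(t,a);o2,d2=ray(s,b);d1/=np.linalg.norm(d1);d2/=np.linalg.norm(d2)
    k=np.linalg.lstsq(np.c_[d1,-d2],o2-o1,rcond=None)[0]; p,q=o1+k[0]*d1,o2+k[1]*d2
    return np.round((p+q)/2,4),round(np.linalg.norm(p-q)*1e3,1)
for x in tablets(s,lo=(105,120,50)): print('side',x)
print('rim',[np.round(onz(t,p,.08),4) for p in((327,118.1),(397,141.7),(369.5,220.3),(297.5,193))])
for P in((.5986,.2992,.085),(.597,-.2709,.075),(.5352,-.2635,.053)): print(P,proj(s,P))
for nm,lo,hi,a in(('red',(0,150,60),(6,255,255),20),('orange',(8,150,80),(18,255,255),6),('yel',(20,120,40),(35,255,255),60)):
    for st,ce,_ in comps(s,lo,hi,a): print(nm,st,np.round(ce,1))
print('grip px top',[np.round(onz(t,(285+x/4,100+y/3.6),.1),4) for x,y in((650,450),)])
print('track ends z.059',[np.round(onz(t,(285+x/4,100+y/3.6),.059),4) for x,y in((417,350),(396,405),(672,502),(695,440))])
print('marker',np.round(onz(t,(417.6,201.1),.05),4))
E
python3 -m crank '0 0 0 -.0862 .2;0 0 0 -.0862 .2;0 0 0 -.0862 .2;0 0 0 -.0862 .2;0 0 0 -.0862 .2;0 0 0 -.0862 .2;0 0 0 -.0862 .2;0 0 0 -.0862 .2;0 0 0 -.0862 .2;0 0 0 0 .2'
```

```text
side (array([253.1,  90.6]), np.int32(545), array([ 0.7652, -0.9732,  0.009 ]))
side (array([254.8, 127.1]), np.int32(141), array([ 0.6975, -0.6098,  0.009 ]))
side (array([285.8, 203.9]), np.int32(61), array([ 0.5375, -0.1428,  0.009 ]))
side (array([241.9, 280.9]), np.int32(48), array([0.6008, 0.1507, 0.009 ]))
side (array([199.6, 285.3]), np.int32(55), array([0.6879, 0.1727, 0.009 ]))
side (array([258.3, 303.4]), np.int32(65), array([0.5559, 0.2108, 0.009 ]))
side (array([296.2, 328.3]), np.int32(72), array([0.4747, 0.2662, 0.009 ]))
side (array([ 88.9, 341.9]), np.int32(204), array([0.861 , 0.3423, 0.009 ]))
rim [array([ 0.722, -0.054,  0.08 ]), array([ 0.6675, -0.2127,  0.08  ]), array([ 0.4882, -0.147 ,  0.08  ]), array([0.5485, 0.0132, 0.08  ])]
(0.5986, 0.2992, 0.085) [224.37276813 309.69228693]
(0.597, -0.2709, 0.075) [269.2022903  157.71354211]
(0.5352, -0.2635, 0.053) [290.8900676  166.66513049]
red [ 195   81   31   73 1612] [210.1 115. ]
red [263 155  12  11  85] [268.5 160.2]
red [100 287  31  12 142] [116.1 292.3]
orange [  290     0   161   108 11044] [360.   54.2]
orange [288 166   5   3  10] [289.9 167.1]
orange [333 326  21  13 120] [343.7 333.4]
yel [ 205  297   38   35 1074] [223.5 314.2]
yel [ 84 309  36  14 214] [102.8 315.9]
yel [212 335  31  19 292] [228.2 345.4]
grip px top [array([ 0.4773, -0.3132,  0.1   ])]
track ends z.059 [array([ 0.5429, -0.197 ,  0.059 ]), array([ 0.5078, -0.1843,  0.059 ]), array([ 0.4474, -0.3397,  0.059 ]), array([ 0.4866, -0.3542,  0.059 ])]
marker [ 0.5355 -0.2644  0.05  ]
time: 1.25
ee_pos: [0.2147, -0.5869, 0.2224]
eef_rot: [0.707, 0.707, 0.0, -0.0]
ft_force: [-0.1, -0.4, 0.4]
width: 0.0522
grip_force: 0.0
```

```bash
python3 -m crank '.19 .118 0 0 .2;.19 .118 0 0 .2;.19 .118 0 0 .2;.19 .118 0 0 .2;.19 .118 0 0 .2;.19 .118 0 0 .2;.19 .118 0 0 .2;.19 .118 0 0 .2;.19 .118 0 0 .2;.19 .118 0 0 .2' >/dev/null; python3 -m crank '.19 .118 0 0 .2;.19 .118 0 0 .2;.19 .118 0 0 .2;.19 .118 0 0 .2;.19 .118 0 0 .2;.19 .118 0 0 .2;.19 .118 0 0 .2;.19 .118 0 0 .2;.19 .118 0 0 .2;.19 .118 0 0 .2'; python3 -m crank '0 0 .2 0 .2;0 0 .2 0 .2;0 0 .2 0 .2;0 0 0 0 .2;0 0 0 0 .2'
```

```text
time: 3.25
ee_pos: [0.6887, 0.1736, 0.2221]
eef_rot: [0.709, 0.705, -0.0, 0.0]
ft_force: [0.8, -0.5, -0.2]
width: 0.0522
grip_force: 0.0
time: 3.75
ee_pos: [0.6879, 0.1723, 0.1032]
eef_rot: [0.708, 0.706, -0.0, -0.0]
ft_force: [-0.0, 0.4, 1.2]
width: 0.0521
grip_force: 0.0
```

```bash
python3 -m crank '0 0 .165 0 .2;0 0 .165 0 .2;0 0 .165 0 .2;0 0 0 0 .2;0 0 0 0 -.9;0 0 0 0 -.9;0 0 0 0 -.9;0 0 0 0 -.9;0 0 0 0 -.9' 15; python3 -m crank '0 0 -.2 0 -.9;0 0 -.2 0 -.9;0 0 -.22 0 -.9;0 0 0 0 -.9;0 0 0 0 -.9'
python3 - <<'E'
from meas import *
t=shot('top','t1.png');print('cup',cup(t))
for x in tablets(t): print(x)
E
```

```text
time: 4.65
ee_pos: [0.6882, 0.1724, 0.0043]
eef_rot: [0.708, 0.707, 0.0, 0.0]
ft_force: [-0.2, -1.5, 5.1]
width: 0.0211
grip_force: 15.0
time: 5.15
ee_pos: [0.6884, 0.1726, 0.129]
eef_rot: [0.708, 0.707, 0.001, 0.001]
ft_force: [0.2, -0.8, -1.9]
width: 0.0215
grip_force: 15.0
cup ((171.0, 170.5), 15.07491397857666, array([0.59765432, 0.29917485, 0.085     ]))
(array([164.6,  79. ]), np.int32(20), array([0.8449, 0.3438, 0.009 ]))
(array([180.5, 171.3]), np.int32(36), array([0.6102, 0.2952, 0.009 ]))
(array([173.4, 174.8]), np.int32(70), array([0.6014, 0.3122, 0.009 ]))
(array([213.4, 194.5]), np.int32(51), array([0.5536, 0.2133, 0.009 ]))
(array([ 27.6, 233.4]), np.int32(443), array([0.4559, 0.6665, 0.009 ]))
(array([189.5, 227.5]), np.int32(52), array([0.4737, 0.2689, 0.009 ]))
```

```bash
python3 -m crank '.158 -.113 0 0 -.9;.158 -.113 0 0 -.9;.158 -.113 0 0 -.9;.158 -.113 0 0 -.9;0 0 0 0 -.9;0 0 .14 0 -.9;0 0 0 0 -.9;0 0 0 0 -.9'; python3 -m crank '0 0 0 0 -.2;0 0 0 0 -.2;0 0 0 0 -.2;0 0 0 0 -.2;0 0 -.14 0 -.2;-.18 0 0 0 .2;-.18 0 0 0 .2;-.18 .005 0 0 .2;-.195 .005 0 0 .2;0 0 0 0 .2'
python3 - <<'E'
from meas import *
t=shot('top','t2.png');print('cup',cup(t))
for x in tablets(t): print(x)
for x in tablets(shot('side','s2.png'),lo=(105,120,50)): print(x)
E
```

```text
time: 6.0
ee_pos: [0.5972, 0.298, 0.0984]
eef_rot: [0.708, 0.706, -0.001, -0.0]
ft_force: [0.3, 0.1, -0.1]
width: 0.0214
grip_force: 15.0
time: 7.0
ee_pos: [0.6009, 0.1446, 0.1274]
eef_rot: [0.71, 0.704, -0.001, 0.002]
ft_force: [0.4, -0.2, 0.0]
width: 0.0519
grip_force: 0.0
cup ((171.0, 170.5), 15.07491397857666, array([0.59765432, 0.29917485, 0.085     ]))
(array([162.4,  72.4]), np.int32(80), array([0.8624, 0.3501, 0.009 ]))
(array([175.5, 172.8]), np.int32(103), array([0.6065, 0.3072, 0.009 ]))
(array([176.1, 179.8]), np.int32(9), array([0.5892, 0.3052, 0.009 ]))
(array([210.6, 194.2]), np.int32(9), array([0.5543, 0.2203, 0.009 ]))
(array([ 27.6, 233.4]), np.int32(443), array([0.4558, 0.6666, 0.009 ]))
(array([189.5, 227.6]), np.int32(51), array([0.4735, 0.269 , 0.009 ]))
(array([257.6,  94.3]), np.int32(253), array([ 0.7389, -0.9313,  0.009 ]))
(array([258.8, 127.2]), np.int32(90), array([ 0.6831, -0.6105,  0.009 ]))
(array([291.8, 197.1]), np.int32(37), array([ 0.5249, -0.176 ,  0.009 ]))
(array([241.9, 280.9]), np.int32(49), array([0.6007, 0.1509, 0.009 ]))
(array([258.4, 303.3]), np.int32(66), array([0.5558, 0.2104, 0.009 ]))
(array([296.1, 328.3]), np.int32(70), array([0.4748, 0.2664, 0.009 ]))
(array([ 89. , 341.8]), np.int32(204), array([0.8609, 0.3422, 0.009 ]))
```

View pics/s2.png

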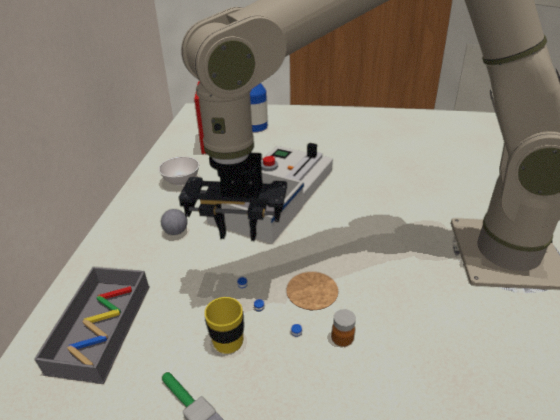

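```bash
python3 -m crank '.018 0 .2 0 .2;0 0 .2 0 .2;0 0 0 0 .2;0 0 0 0 .2'
```

```text
time: 7.5
ee_pos: [0.5991, 0.157, 0.0482]
eef_rot: [0.707, 0.707, -0.0, -0.001]
ft_force: [0.8, 1.1, 0.1]
width: 0.0523
grip_force: 0.0
```

```bash
python3 -m crank '-.025 0 .11 0 .2;0 0 .11 0 .2;0 0 0 0 .2;0 0 0 0 -.9;0 0 0 0 -.9;0 0 0 0 -.9;0 0 0 0 -.9;0 0 -.21 0 -.9;0 0 -.21 0 -.9;0 0 -.21 0 -.9' 15; python3 -m crank '.18 0 0 0 -.9;.18 0 0 0 -.9;.18 0 0 0 -.9;.195 0 0 0 -.9;0 0 0 0 -.9;0 0 .14 0 -.9;0 0 0 0 -.9;0 0 0 0 -.9'
python3 - <<'E'
from meas import *
c=shot('side','s3.png'); print([np.round(c['xyz'],3)],proj(c,(.598,.299,.085)))
for x in tablets(c,lo=(105,120,50)): print(x)
E
```

```text
time: 8.5
ee_pos: [0.5991, 0.1506, 0.1314]
eef_rot: [0.707, 0.707, 0.0, -0.0]
ft_force: [1.2, 0.0, 0.8]
width: 0.0073
grip_force: 0.0
time: 9.3
ee_pos: [0.5995, 0.297, 0.1017]
eef_rot: [0.708, 0.706, -0.001, -0.0]
ft_force: [0.7, 0.0, -0.4]
width: 0.0045
grip_force: 0.0
[array([0.428, 0.801, 0.669])] [224.72977439 309.63307945]
(array([262.4, 126.9]), np.int32(42), array([ 0.6708, -0.6138,  0.009 ]))
(array([286.1, 203.6]), np.int32(56), array([ 0.5369, -0.1443,  0.009 ]))
(array([245.5, 278.5]), np.int32(12), array([0.5943, 0.1429, 0.009 ]))
(array([258.4, 303.5]), np.int32(63), array([0.5557, 0.2109, 0.009 ]))
(array([296.1, 328.3]), np.int32(70), array([0.4748, 0.2664, 0.009 ]))
(array([ 89. , 341.9]), np.int32(203), array([0.8608, 0.3423, 0.009 ]))
```

```bash
python3 -m crank '0 .1 -.2 0 .2;0 .2 -.2 0 .2;0 .2 0 0 .2;0 .1 0 0 .2;0 0 0 0 .2'
python3 - <<'E'
from meas import *
for n in('top','side'):
    c=shot(n,n+'4.png')
    if n=='top': print(cup(c))
    for x in tablets(c,lo=(105,120,50)):
        if .3<x[2][0]<.75 and -.1<x[2][1]<.4: print(n,x)
E
```

```text
time: 9.85
ee_pos: [0.7175, 0.296, 0.1774]
eef_rot: [0.709, 0.705, 0.001, 0.0]
ft_force: [-0.6, -0.3, -0.5]
width: 0.0362
grip_force: 0.0
((188.0, 73.0), 13.416507720947266, array([0.82837473, 0.26821406, 0.085     ]))
top (array([189.3, 227.5]), np.int32(56), array([0.4737, 0.2695, 0.009 ]))
side (array([245. , 280.8]), np.int32(52), array([0.5941, 0.1497, 0.009 ]))
side (array([258.4, 303.6]), np.int32(62), array([0.5557, 0.2111, 0.009 ]))
side (array([296.1, 328.2]), np.int32(70), array([0.4749, 0.2661, 0.009 ]))
```

```bash
python3 -m crank '-.18 -.155 0 0 .2;-.18 -.155 0 0 .2;-.18 -.155 .1 0 .2;-.185 -.155 .13 0 .2;0 0 0 0 .2;0 0 0 0 .2;0 0 .2 0 .2;0 0 .2 0 .2;0 0 0 0 .2;0 0 0 0 .2'
```

```text
time: 10.95
ee_pos: [0.5951, 0.1585, 0.0554]
eef_rot: [0.707, 0.707, 0.001, -0.0]
ft_force: [0.1, 0.2, 0.3]
width: 0.0524
grip_force: 0.0
```

```bash
python3 -m crank '-.037 -.008 .125 0 .2;0 0 .13 0 .2;0 0 0 0 .2;0 0 0 0 .2;0 0 0 0 -.9;0 0 0 0 -.9;0 0 0 0 -.9;0 0 0 0 -.9;0 0 0 0 -.9;0 0 0 0 -.9' 15;  python3 -m crank '0 0 -.21 0 -.9;0 0 -.21 0 -.9;0 0 -.21 0 -.9;.18 0 0 0 -.9;.18 0 0 0 -.9;.18 0.01 0 0 -.9;.195 0.01 0 0 -.9;0 0 0 0 -.9;0 0 .13 0 -.9;0 0 0 0 -.9'
```

```text
time: 11.95
ee_pos: [0.593, 0.1494, 0.003]
eef_rot: [0.708, 0.707, 0.0, 0.0]
ft_force: [-0.4, -0.0, 2.3]
width: 0.0211
grip_force: 15.0
time: 12.95
ee_pos: [0.5955, 0.2953, 0.0995]
eef_rot: [0.707, 0.707, -0.002, -0.001]
ft_force: [-0.3, -0.7, -1.2]
width: 0.0213
grip_force: 15.0
```

```bash
cat > cupok.py <<'E'
from meas import *
import sys
st=[s for s,ce,_ in comps(shot('side'),(20,120,40),(35,255,255),60) if 180<ce[0]<260 and s[1]>325]
print(st); sys.exit(0 if st and abs(st[0][0]-212)<3 and abs(st[0][1]+st[0][3]-354)<3 else 1)
E
python3 cupok.py && python3 -m crank '.012 .01 0 0 -.9;0 0 0 0 -.2;0 0 0 0 -.2;0 0 0 0 -.2;0 0 0 0 -.2;0 0 -.15 0 -.2;-.15 -.073 0 0 .2;-.15 -.073 0 0 .2;-.15 -.073 0 0 .2;0 0 0 0 .2' && python3 -m crank '0 0 .1 0 .2;0 0 .1 0 .2;0 0 0 0 .2'
python3 - <<'E'
from meas import *
for n in('top','side'):
    c=shot(n,n+'5.png')
    if n=='top': print(cup(c))
    for x in tablets(c,lo=(105,120,50)):
        if .3<x[2][0]<.75 and -.1<x[2][1]<.4: print(n,x)
E
```

```text
[array([212, 334,  31,  20, 304], dtype=int32)]
time: 14.0
ee_pos: [0.5547, 0.2041, 0.1327]
eef_rot: [0.709, 0.705, -0.001, 0.001]
ft_force: [0.4, 0.3, -0.2]
width: 0.0509
grip_force: 0.0
time: 14.3
ee_pos: [0.5538, 0.2085, 0.0906]
eef_rot: [0.707, 0.707, -0.002, -0.001]
ft_force: [-1.1, -0.2, -0.8]
width: 0.0517
grip_force: 0.0
((187.5, 73.0), 13.200478553771973, array([0.82838032, 0.269386  , 0.085     ]))
side (array([258.5, 303.5]), np.int32(65), array([0.5556, 0.2108, 0.009 ]))
side (array([224. , 322.1]), np.int32(19), array([0.6147, 0.265 , 0.009 ]))
side (array([296.2, 328.3]), np.int32(72), array([0.4747, 0.2662, 0.009 ]))
```

```bash
python3 -m crank '.012 .003 .145 0 .2;0 0 .145 0 .2;0 0 .143 0 .2;0 0 0 0 .2;0 0 0 0 -.9;0 0 0 0 -.9;0 0 0 0 -.9;0 0 0 0 -.9;0 0 0 0 -.9;0 0 0 0 -.9' 15;  python3 -m crank '0 0 -.21 0 -.9;0 0 -.21 0 -.9;0 0 -.21 0 -.9;.145 .073 0 0 -.9;.145 .073 0 0 -.9;.145 0.073 0 0 -.9;0 0 0 0 -.9;0 0 0 0 -.9;0 0 .13 0 -.9;0 0 0 0 -.9'
```

```text
time: 15.4
ee_pos: [0.5562, 0.2114, 0.0069]
eef_rot: [0.708, 0.707, 0.0, 0.0]
ft_force: [-0.9, -0.7, 5.8]
width: 0.0212
grip_force: 15.0
time: 16.4
ee_pos: [0.5984, 0.2958, 0.1032]
eef_rot: [0.708, 0.706, -0.003, -0.0]
ft_force: [-1.4, -0.6, -1.0]
width: 0.0213
grip_force: 15.0
```

```bash
python3 cupok.py && python3 -m crank '.012 0 0 0 -.9;0 0 0 0 -.2;0 0 0 0 -.2;0 0 0 0 -.2;0 0 0 0 -.2;0 0 -.15 0 -.2;-.04 -.155 0 0 .2;-.04 -.155 0 0 .2;-.04 -.155 0 0 .2;-.04 -.155 0 0 .2' && python3 -m crank '0 0 0 -.0953 .2;0 0 0 -.0953 .2;0 0 0 -.0953 .2;0 0 0 -.0953 .2;0 0 0 -.0953 .2;0 0 0 -.0953 .2;0 0 0 -.0953 .2;0 0 0 0 .2;0 0 0 0 .2'
python3 - <<'E'
from meas import *
for n in('top','side'):
    c=shot(n,n+'6.png')
    if n=='top': print(cup(c))
    for x in tablets(c,lo=(105,120,50)):
        if .3<x[2][0]<.75 and -.1<x[2][1]<.4: print(n,x)
s=read_state(); print(R.from_quat(s['eef_rot']).as_matrix().T@(np.array([.474,.2675,.004])-s['ee_pos'])/.2)
E
```

```text
[array([212, 334,  31,  20, 306], dtype=int32)]
time: 17.45
ee_pos: [0.4744, 0.2685, 0.1361]
eef_rot: [0.708, 0.707, -0.0, 0.0]
ft_force: [-0.3, 0.6, 1.3]
width: 0.051
grip_force: 0.0
time: 18.35
ee_pos: [0.4756, 0.2688, 0.1362]
eef_rot: [0.261, 0.965, 0.0, -0.0]
ft_force: [-0.0, 0.4, -0.0]
width: 0.0522
grip_force: 0.0
((171.0, 170.5), 15.07491397857666, array([0.59765432, 0.29917485, 0.085     ]))
top (array([171.1, 172. ]), np.int32(66), array([0.6085, 0.3181, 0.009 ]))
top (array([181.2, 170.6]), np.int32(26), array([0.612 , 0.2935, 0.009 ]))
top (array([176.8, 178.7]), np.int32(16), array([0.5919, 0.3037, 0.009 ]))
side (array([275. , 216.2]), np.int32(13), array([ 0.5592, -0.0856,  0.009 ]))
side (array([224.6, 319.8]), np.int32(69), array([0.6147, 0.2594, 0.009 ]))
side (array([296.2, 328.3]), np.int32(73), array([0.4745, 0.2662, 0.009 ]))
[ 0.00391044 -0.00974222  0.66127373]
```

```bash
python3 -m crank '0 -.01 .22 0 .2;0 0 .22 0 .2;0 0 .215 0 .2;0 0 0 0 .2;0 0 0 0 -.9;0 0 0 0 -.9;0 0 0 0 -.9;0 0 0 0 -.9;0 0 0 0 -.9;0 0 0 0 -.9' 15;  python3 -m crank '0 0 -.21 0 -.9;0 0 -.21 0 -.9;0 0 -.21 0 -.9;-.153 .15 0 0 -.9;-.153 .15 0 0 -.9;-.153 .15 0 0 -.9;0 0 0 0 -.9;0 0 0 0 -.9;0 0 .13 0 -.9;0 0 0 0 -.9'; python3 cupok.py
```

```text
time: 19.45
ee_pos: [0.4748, 0.267, 0.0054]
eef_rot: [0.259, 0.966, -0.0, 0.0]
ft_force: [-0.5, -0.1, 2.6]
width: 0.0216
grip_force: 15.0
time: 20.45
ee_pos: [0.5969, 0.298, 0.1026]
eef_rot: [0.259, 0.966, -0.002, -0.001]
ft_force: [-0.5, 0.7, -0.5]
width: 0.0208
grip_force: 15.0
[array([212, 334,  31,  19, 301], dtype=int32)]
```

```bash
python3 -m crank '0 0 0 0 -.2;0 0 0 0 -.2;0 0 0 0 -.2;0 0 0 0 -.2;0 0 -.2 0 -.2;0 0 -.2 0 1;0 0 0 0 1'; python3 -m crank '0 0 0 .0892 1;0 0 0 .0892 1;0 0 0 .0892 1;0 0 0 .0892 1;0 0 0 .0892 1;0 0 0 .0892 1;0 0 0 .0892 1;0 0 0 .0892 1;0 0 0 .0892 1;0 0 0 .0892 1';python3 -m crank '-.25 0 0 0 1;-.25 0 0 0 1;-.25 0 0 0 1;0 0 0 0 1;0 0 0 0 1'
python3 - <<'E'
from meas import *
t=shot('top','t7.png');s=shot('side','s7.png')
print(cup(t),tablets(s,lo=(105,120,50)))
a=cv2.resize(t['img'][120:270,120:270],(400,400),interpolation=cv2.INTER_CUBIC);b=cv2.resize(s['img'][240:390,150:300],(400,400),interpolation=cv2.INTER_CUBIC)
cv2.imwrite('pics/c7.png',np.clip(np.hstack([a,b])*1.5,0,255).astype(np.uint8))
E
```

```text
time: 21.2
ee_pos: [0.6007, 0.301, 0.1914]
eef_rot: [0.259, 0.966, 0.003, 0.003]
ft_force: [0.0, 0.3, -0.1]
width: 0.0437
grip_force: 0.0
time: 22.2
ee_pos: [0.599, 0.2991, 0.1851]
eef_rot: [0.822, 0.569, 0.0, 0.0]
ft_force: [-0.8, 0.2, -0.1]
width: 0.0868
grip_force: 0.0
time: 22.7
ee_pos: [0.5472, 0.157, 0.1855]
eef_rot: [0.821, 0.57, 0.0, 0.001]
ft_force: [0.2, 0.5, 0.4]
width: 0.0871
grip_force: 0.0
((188.0, 73.0), 13.416507720947266, array([0.82837473, 0.26821406, 0.085     ])) [(array([276.2, 214.8]), np.int32(18), array([ 0.5569, -0.0921,  0.009 ])), (array([225.4, 312.5]), np.int32(91), array([0.6171, 0.241 , 0.009 ])), (array([224.4, 321.5]), np.int32(31), array([0.6142, 0.2635, 0.009 ])), (array([ 89. , 341.8]), np.int32(207), array([0.8609, 0.3422, 0.009 ]))]
```

View pics/c7.png

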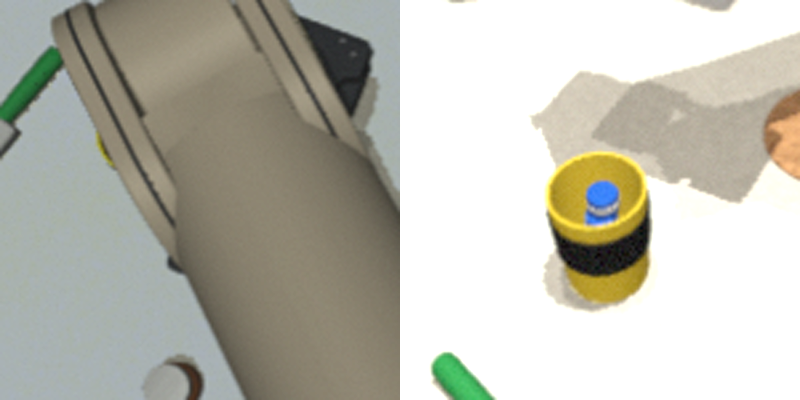

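```bash
cat > go.py <<'E'
import sys
from h import *
# units needed in tool axes to reach world target
s=read_state(); M=R.from_quat(s['eef_rot']).as_matrix()
g=np.array([float(a) for a in sys.argv[1:4]])
print('pos',np.round(s['ee_pos'],4),'units',np.round(M.T@(g-s['ee_pos'])/.2,3),'yaw',round(np.degrees(np.arctan2(M[1,0],M[0,0])),1),'tilt',round(np.degrees(np.arccos(-M[2,2])),1))
E
python3 cupok.py && python3 -m crank '.25 0 0 0 1;.25 0 0 0 1;.25 0 0 0 1;0 0 0 0 1;0 0 0 0 1;0 0 0 0 1'>/dev/null; python3 go.py .598 .299 .031
```

```text
[array([212, 335,  31,  19, 297], dtype=int32)]
pos [0.599  0.299  0.1849] units [-0.001 -0.005  0.769] yaw 69.7 tilt 0.0
```

```bash
python3 -m crank '0 -.005 .154 0 1;0 0 .154 0 1;0 0 .154 0 1;0 0 .154 0 1;0 0 .153 0 1;0 0 0 0 1;0 0 0 0 .4;0 0 0 0 .4;0 0 0 0 .4;0 0 0 0 .4' 25; python3 -m crank '0 0 0 0 .4;0 0 -.1 0 .4;0 0 -.22 0 .4;0 0 -.22 0 .4;0 0 -.22 0 .4;0 0 0 0 .4'
python3 - <<'E'
from h import *
# doser frame from rim corners
c=np.array([[.722,-.054],[.6675,-.2127],[.4882,-.147],[.5485,.0132]])
y=np.radians(-20.3);ex=np.array([np.cos(y),np.sin(y)]);ey=np.array([-np.sin(y),np.cos(y)])
h=c.mean(0);print('hopper',h,[((p-h)@ex,(p-h)@ey) for p in c])
w=h+ey*.085;print('wall outer edge mid',w, 'start P',w+ey*.035)
E
python3 go.py .65 .01 .13
```

```text
time: 24.45
ee_pos: [0.5994, 0.2997, 0.0334]
eef_rot: [0.821, 0.571, 0.001, 0.001]
ft_force: [-0.4, -1.4, 7.2]
width: 0.0683
grip_force: 25.0
time: 25.05
ee_pos: [0.6003, 0.3015, 0.1911]
eef_rot: [0.821, 0.571, 0.005, 0.001]
ft_force: [0.4, 1.4, -1.8]
width: 0.0679
grip_force: 24.9
hopper [ 0.60655  -0.100125] [(np.float64(0.0922768705721272), np.float64(0.08331384808310617)), (np.float64(0.0962206115404545), np.float64(-0.08443711885054442)), (np.float64(-0.09473654674382162), np.float64(-0.0850233781736275)), (np.float64(-0.0937609353687598), np.float64(0.08614664894106581))]
wall outer edge mid [ 0.63603953 -0.02040444] start P [0.64818228 0.01242167]
pos [0.6003 0.3015 0.1911] units [-1.283  0.737  0.3  ] yaw 69.7 tilt 0.6
```

```bash
python3 -m crank '-.1 .06 0 0 .4;-.187 .111 0 0 .4;-.187 .111 0 0 .4;-.187 .111 0 0 .4;-.187 .111 0 0 .4;-.187 .111 0 0 .4;-.187 .111 0 0 .4;0 0 0 0 .4;0 0 0 0 .4'; python3 go.py .6517 .0218 .098
python3 - <<'E'
from meas import *
t=shot('top');s=shot('side','s8.png'); print(tablets(s,lo=(105,120,50)))
E
```

```text
time: 25.95
ee_pos: [0.6493, 0.0182, 0.1828]
eef_rot: [0.822, 0.57, -0.0, -0.0]
ft_force: [-1.0, 0.4, -2.3]
width: 0.0678
grip_force: 24.9
pos [0.6493 0.0182 0.1828] units [0.021 0.005 0.424] yaw 69.5 tilt 0.1
[(array([253.3,  90.3]), np.int32(526), array([ 0.765 , -0.9772,  0.009 ])), (array([256.8, 126.8]), np.int32(108), array([ 0.6908, -0.6128,  0.009 ])), (array([222.8, 157. ]), np.int32(43), array([ 0.7629, -0.3839,  0.009 ])), (array([286.1, 203.5]), np.int32(56), array([ 0.5369, -0.1444,  0.009 ])), (array([ 89. , 341.9]), np.int32(203), array([0.8609, 0.3423, 0.009 ]))]
```

View pics/s8.png

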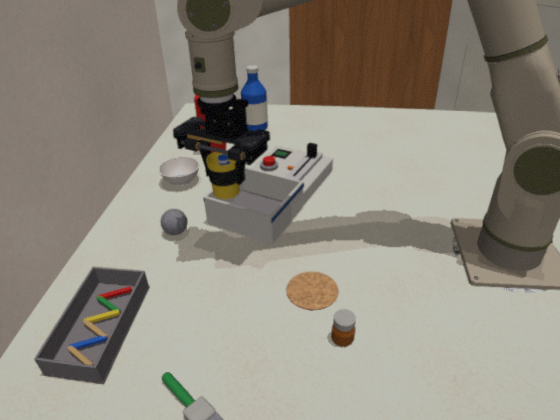

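```bash
python3 -m crank '.021 .005 .142 0 .4;0 0 .142 0 .4;0 0 .14 0 .4;0 0 0 0 .4;0 0 0 0 .4' 25; python3 -m crank '0 0 0 0 .4;-.075 0 0 0 .4;0 0 0 0 .4;-.055 0 -.022 0 .4;-.052 0 -.018 0 .4;0 0 0 0 .4;0 0 0 0 .4' 8;  python3 go.py .6517 .0218 .098
python3 - <<'E'
from meas import *
s=shot('side','s9.png');t=shot('top')
a=cv2.resize(s['img'][110:270,150:350],(800,600),interpolation=cv2.INTER_CUBIC)
cv2.imwrite('pics/c9.png',a)
E
```

```text
time: 26.55
ee_pos: [0.6518, 0.0247, 0.0992]
eef_rot: [0.82, 0.572, 0.0, -0.0]
ft_force: [-0.4, 0.7, -1.9]
width: 0.068
grip_force: 24.9
time: 27.25
ee_pos: [0.639, -0.0117, 0.1067]
eef_rot: [0.821, 0.571, -0.0, 0.0]
ft_force: [-0.1, 0.1, -2.0]
width: 0.0678
grip_force: 8.1
pos [ 0.639  -0.0117  0.1067] units [0.179 0.001 0.043] yaw 69.6 tilt 0.0
```

View pics/c9.png

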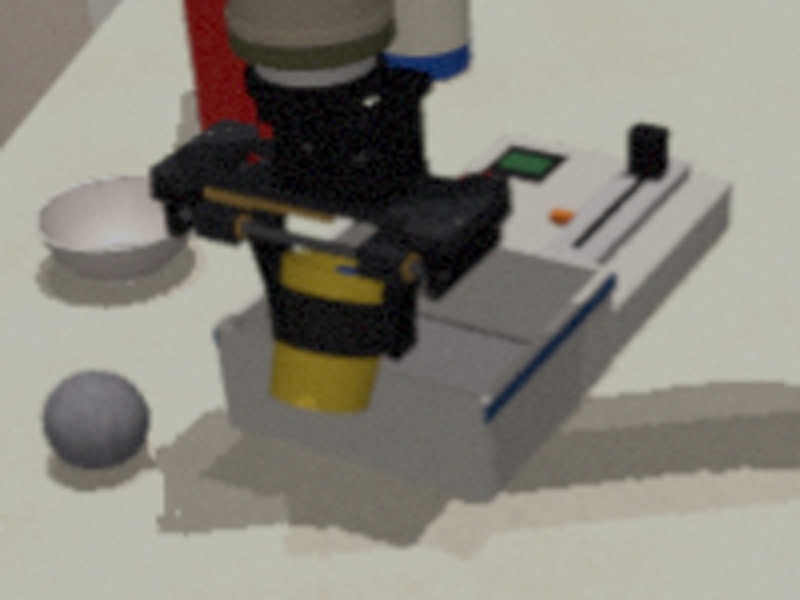

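```bash
python3 -m crank '-.06 0 -.005 0 .4;-.058 0 .012 0 .4;0 0 0 0 .4;-.055 0 .028 0 .4;0 0 0 0 .4;-.045 0 .04 0 .4;0 0 0 0 .4;0 0 0 0 .4' 8;  python3 go.py .6517 .0218 .098
python3 - <<'E'
from meas import *
s=shot('side','s10.png');t=shot('top')
a=cv2.resize(s['img'][110:270,150:350],(800,600),interpolation=cv2.INTER_CUBIC)
cv2.imwrite('pics/c10.png',a)
E
```

```text
time: 28.15
ee_pos: [0.6247, -0.0529, 0.0922]
eef_rot: [0.821, 0.571, 0.0, 0.001]
ft_force: [0.3, -2.1, 3.6]
width: 0.0682
grip_force: 8.0
pos [ 0.6247 -0.0529  0.0922] units [ 0.397 -0.004 -0.029] yaw 69.6 tilt 0.1
```

View pics/c10.png

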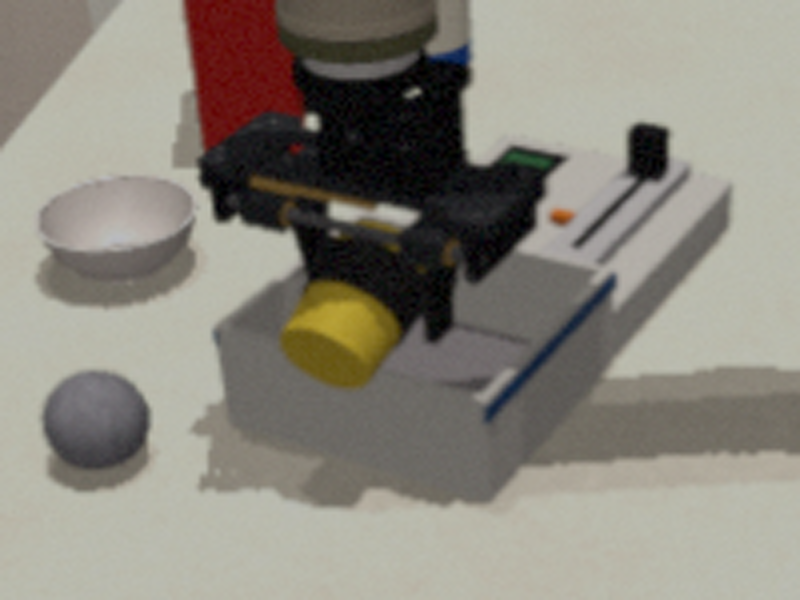

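```bash
python3 -m crank '-.04 0 .05 0 .4;-.01 0 .04 0 .4;0 0 0 0 .4;-.01 0 .04 0 .4;0 0 0 0 .4;0 0 0 0 .4;0 0 0 0 .4' 8;  python3 go.py .6517 .0218 .098
python3 - <<'E'
from meas import *
s=shot('side','s11.png');t=shot('top','t11.png')
a=cv2.resize(s['img'][110:270,150:350],(400,320),interpolation=cv2.INTER_CUBIC)
b=cv2.resize(t['img'][110:270,270:470],(400,320),interpolation=cv2.INTER_CUBIC)
cv2.imwrite('pics/c11.png',np.hstack([a,b]))
E
```

```text
time: 28.95
ee_pos: [0.6197, -0.0656, 0.0656]
eef_rot: [0.821, 0.57, -0.001, 0.001]
ft_force: [-1.8, -10.3, 5.4]
width: 0.0685
grip_force: 8.0
pos [ 0.6197 -0.0656  0.0656] units [ 0.465 -0.003 -0.163] yaw 69.6 tilt 0.2
```

View pics/c11.png

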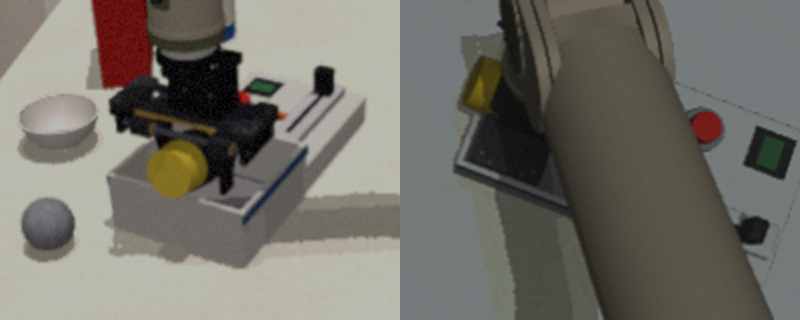

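```bash
python3 -m crank '0 .04 0 0 .4;0 -.08 0 0 .4;0 .08 0 0 .4;0 -.08 0 0 .4;0 .08 0 0 .4;0 -.08 0 0 .4;0 .04 0 0 .4;0 0 0 0 .4;0 0 0 0 .4' 12;  python3 -m crank '-.05 0 -.03 0 .4;0 0 -.1 0 .4;0 0 -.2 0 .4;0 0 -.2 0 .4;-.1 0 -.1 0 .4;0 0 0 0 .4;0 0 0 0 .4'; python3 go.py .6517 .0218 .098
python3 - <<'E'
from meas import *
s=shot('side','s12.png')
print(tablets(s,lo=(105,120,50)))
a=cv2.resize(s['img'][80:240,150:350],(800,600),interpolation=cv2.INTER_CUBIC)
cv2.imwrite('pics/c12.png',np.clip(a*1.3,0,255).astype(np.uint8))
E
```

```text
time: 29.95
ee_pos: [0.6162, -0.0688, 0.0661]
eef_rot: [0.822, 0.57, -0.006, 0.001]
ft_force: [-25.3, -18.5, 26.0]
width: 0.0714
grip_force: 16.5
time: 30.65
ee_pos: [0.6092, -0.0908, 0.1908]
eef_rot: [0.821, 0.571, -0.0, -0.0]
ft_force: [0.8, -0.7, -2.0]
width: 0.0663
grip_force: 10.9
pos [ 0.6092 -0.0908  0.1908] units [0.602 0.004 0.464] yaw 69.7 tilt 0.0
[(array([250.1, 128.1]), np.int32(65), array([ 0.7131, -0.6011,  0.009 ])), (array([295.2, 193.3]), np.int32(21), array([ 0.5171, -0.1955,  0.009 ])), (array([272.8, 199.6]), np.int32(34), array([ 0.5745, -0.1601,  0.009 ])), (array([255.4, 199.5]), np.int32(23), array([ 0.6213, -0.1564,  0.009 ])), (array([279.8, 210.7]), np.int32(32), array([ 0.5498, -0.1109,  0.009 ])), (array([246.7, 204.2]), np.int32(40), array([ 0.641 , -0.1326,  0.009 ])), (array([254.5, 207.2]), np.int32(8), array([ 0.6179, -0.1205,  0.009 ])), (array([261.4, 209.8]), np.int32(15), array([ 0.5981, -0.1106,  0.009 ])), (array([ 89. , 341.8]), np.int32(206), array([0.8608, 0.3422, 0.009 ]))]
```

View pics/c12.png

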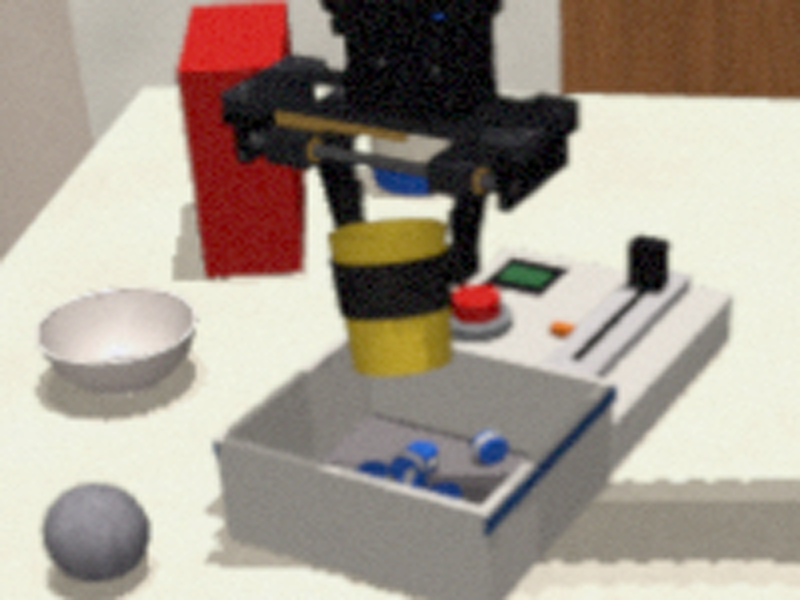

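```bash
python3 -m crank '.06 -.077 0 0 .4;.117 -.157 0 0 .4;.117 -.157 0 0 .4;.117 -.157 0 0 .4;.117 -.157 0 0 .4;.117 -.157 0 0 .4;.117 -.157 0 0 .4;.117 -.157 0 0 .4;0 0 0 0 .4'; python3 -m crank '0 0 0 -.05 .4;0 0 0 -.095 .4;0 0 0 -.095 .4;0 0 0 -.095 .4;0 0 0 -.095 .4;0 0 0 -.095 .4;0 0 0 -.095 .4;0 0 0 -.095 .4;0 0 0 -.095 .4;0 0 0 -.095 .4'; python3 -m crank '0 0 0 -.095 .4;0 0 0 0 .4;0 0 0 0 .4'; python3 go.py .4495 .1555 .04
python3 - <<'E'
from meas import *
s=shot('side','s13.png'); t=shot('top','t13.png')
print(proj(s,read_state()['ee_pos']))
a=cv2.resize(s['img'][140:310,230:400],(400,400),interpolation=cv2.INTER_CUBIC)
b=cv2.resize(t['img'][100:230,285:415],(400,400),interpolation=cv2.INTER_CUBIC)
print(tablets(t))
cv2.imwrite('pics/c13.png',np.clip(np.hstack([a,b])*1.4,0,255).astype(np.uint8))
E
```

```text
time: 31.6
ee_pos: [0.4462, 0.161, 0.1906]
eef_rot: [0.818, 0.575, -0.001, -0.001]
ft_force: [0.7, -0.4, -1.3]
width: 0.0667
grip_force: 10.9
time: 32.6
ee_pos: [0.4492, 0.1558, 0.1903]
eef_rot: [0.246, 0.969, -0.0, -0.001]
ft_force: [-0.3, -1.0, -1.0]
width: 0.066
grip_force: 10.9
time: 32.9
ee_pos: [0.4495, 0.1557, 0.1908]
eef_rot: [0.178, 0.984, -0.0, -0.001]
ft_force: [-0.1, -1.0, -0.7]
width: 0.0663
grip_force: 10.9
pos [0.4495 0.1557 0.1908] units [-0.001 -0.001  0.754] yaw 159.5 tilt 0.1
[314.91424832 217.15019367]
[(array([162.3,  72.5]), np.int32(82), array([0.8623, 0.3502, 0.009 ])), (array([349.5, 156.7]), np.int32(54), array([ 0.6479, -0.115 ,  0.009 ])), (array([336.6, 158.4]), np.int32(54), array([ 0.6436, -0.0837,  0.009 ])), (array([351.5, 164.9]), np.int32(13), array([ 0.6277, -0.1194,  0.009 ])), (array([360.3, 167.9]), np.int32(66), array([ 0.6205, -0.1406,  0.009 ])), (array([345. , 165.3]), np.int32(7), array([ 0.6267, -0.1038,  0.009 ])), (array([343.9, 169.8]), np.int32(13), array([ 0.6155, -0.1011,  0.009 ])), (array([340.7, 177.7]), np.int32(55), array([ 0.5963, -0.0931,  0.009 ])), (array([364. , 187.4]), np.int32(13), array([ 0.573 , -0.1488,  0.009 ])), (array([ 27.6, 233.4]), np.int32(440), array([0.4558, 0.6666, 0.009 ]))]
```

View pics/c13.png

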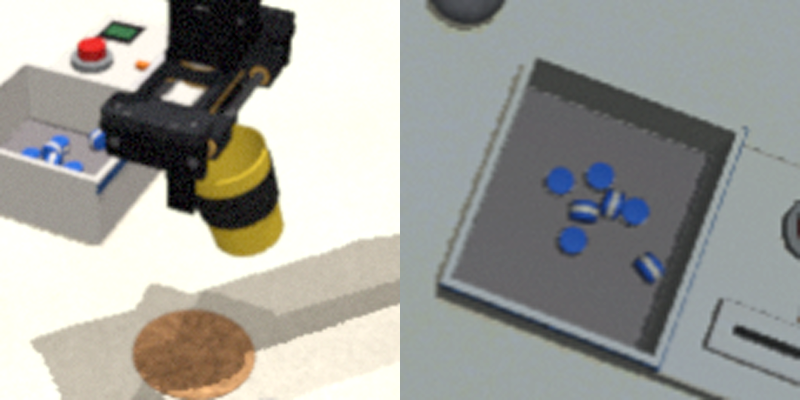

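Run:
```python
from meas import *
s=shot('side')
def ony(uv,y):
    o,d=ray(s,uv); return np.round(o+d*(y-o[1])/d[1],4)
for n,p,y in(('foot low front',(250,255),.19),('foot left',(216,243),.163),('foot right',(283,230),.163),('rim left',(198,160),.163),('rim right',(275,155),.163)):
    print(n,ony((230+p[0]*.425,140+p[1]*.425),y))
```

```text
foot low front [0.408  0.19   0.1483]
foot left [0.4349 0.163  0.136 ]
foot right [0.3826 0.163  0.1531]
rim left [0.4513 0.163  0.2169]
rim right [0.3937 0.163  0.2249]
```

```bash
python3 -m crank '-.09 0 0 0 .4;-.09 0 0 0 .4;0 0 .15 0 .4;0 0 .15 0 .4;0 0 .15 0 .4;0 0 .15 0 .4;0 0 0 0 .4;0 0 0 0 .4'; python3 go.py .4495 .1555 .04
python3 - <<'E'
from meas import *
s=shot('side','s14.png')
a=cv2.resize(s['img'][210:340,250:400],(800,600),interpolation=cv2.INTER_CUBIC)
cv2.imwrite('pics/c14.png',a)
E
```

```text
time: 33.85
ee_pos: [0.4838, 0.1433, 0.0722]
eef_rot: [0.177, 0.984, 0.0, -0.0]
ft_force: [0.8, 0.4, 0.1]
width: 0.0619
grip_force: 0.2
pos [0.4838 0.1433 0.0722] units [ 0.182 -0.002  0.161] yaw 159.6 tilt 0.0
```

View pics/c14.png

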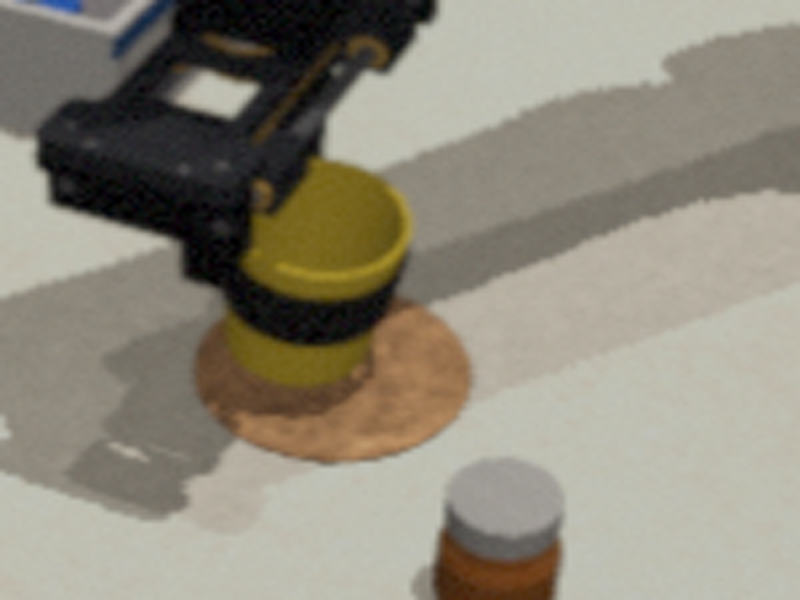

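```bash
python3 -m crank '0 0 0 0 1;0 0 0 0 1;0 0 0 0 1;0 0 0 0 1;0 0 -.2 0 1;0 0 -.2 0 1;0 0 -.2 0 1;-.2 0 0 0 1;-.2 0 0 0 1;-.2 0 0 0 1'; python3 -m crank '-.2 0 0 0 1;-.2 0 0 0 1;0 0 0 0 1'
python3 - <<'E'
from meas import *
t=shot('top','t15.png');print(cup(t));s=shot('side','s15.png')
for st,ce,_ in comps(t,(5,60,60),(20,220,255),200): print(st,ce)
a=cv2.resize(s['img'][210:340,250:400],(400,400),interpolation=cv2.INTER_CUBIC)
b=cv2.resize(t['img'][175:305,170:300],(400,400),interpolation=cv2.INTER_CUBIC)
cv2.imwrite('pics/c15.png',np.clip(np.hstack([a,b])*1.2,0,255).astype(np.uint8))
E
```

```text
time: 34.9
ee_pos: [0.5979, 0.1003, 0.1922]
eef_rot: [0.177, 0.984, -0.0, 0.001]
ft_force: [-0.1, -0.5, 1.0]
width: 0.087
grip_force: 0.0
time: 35.2
ee_pos: [0.6745, 0.0699, 0.1895]
eef_rot: [0.179, 0.984, -0.0, -0.001]
ft_force: [-0.4, -0.3, -0.8]
width: 0.0868
grip_force: 0.0
((239.07142639160156, 231.2142791748047), 15.813101768493652, array([0.46168854, 0.14247658, 0.085     ]))
[215 216  45  45 828] [234.49637681 244.53743961]
```

View pics/c15.png

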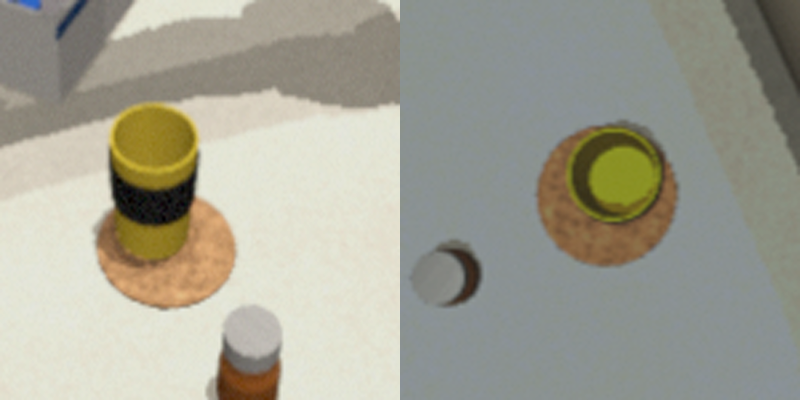

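```bash
python3 -m crank '.025 -.214 0 0 .4;.025 -.214 0 0 .4;.025 -.214 0 0 .4;.025 -.214 0 0 .4;.025 -.214 0 0 .4;.025 -.214 0 0 .4;.025 -.214 0 0 .4;.025 -.214 0 0 .4;.025 -.214 0 0 .4;.025 -.214 0 0 .4'; python3 -m crank '0 0 0 0 .4;0 0 0 0 .4'; python3 go.py .4773 -.3132 .068
python3 - <<'E'
from meas import *
print(np.round(read_state()['joint_positions'],2))
s=shot('side','s16.png')
for st,ce,_ in comps(s,(0,0,0),(179,255,45),20):
    if 290<ce[0]<330 and 130<ce[1]<190: print(st,ce)
for P in((.4773,-.3132,.1),(.4773,-.3132,.06)): print(proj(s,P))
t=shot('top'); print(proj(t,(.4773,-.3132,.1)),[(st,ce) for st,ce,_ in comps(s,(8,150,80),(18,255,255),5) if 150<ce[1]<190])
E
```

```text
time: 36.3
ee_pos: [0.4745, -0.3107, 0.1923]
eef_rot: [0.176, 0.984, -0.001, 0.0]
ft_force: [0.9, -0.4, 0.5]
width: 0.0608
grip_force: 0.0
time: 36.5
ee_pos: [0.4751, -0.3102, 0.1919]
eef_rot: [0.177, 0.984, -0.0, 0.0]
ft_force: [0.3, 1.4, 0.8]
width: 0.0609
grip_force: 0.0
pos [ 0.4751 -0.3102  0.1919] units [-0.015 -0.01   0.62 ] yaw 159.6 tilt 0.0
[ 1.12  0.31 -0.75  1.63  0.22  1.29  1.55]
[294 144  23  31 149] [309.26845638 154.26174497]
[312.75939067 144.30486697]
[312.48827223 156.74851219]
[447.49629914 224.9818015 ] [(array([288, 166,   5,   4,  16], dtype=int32), array([289.9375, 167.3125]))]
```

```bash
python3 -m crank '-.015 -.01 .155 0 .4;0 0 .155 0 .4;0 0 .155 0 .4;0 0 .15 0 .4;0 0 0 0 .4;0 0 0 0 .4;0 0 0 0 -.7;0 0 0 0 -.7;0 0 0 0 -.7;0 0 0 0 -.7' 10; python3 -m crank '0 0 0 0 -.7;0 0 0 0 -.7;0 0 0 0 -.7'; python3 go.py .5355 -.264 .068
```

```text
time: 37.6
ee_pos: [0.4782, -0.3136, 0.0693]
eef_rot: [0.176, 0.984, -0.0, 0.0]
ft_force: [1.0, -0.1, -0.2]
width: 0.0366
grip_force: 0.0
time: 37.9
ee_pos: [0.4779, -0.3138, 0.0688]
eef_rot: [0.177, 0.984, -0.0, 0.0]
ft_force: [-1.1, -0.4, 2.1]
width: 0.0202
grip_force: 10.0
pos [ 0.4779 -0.3138  0.0688] units [-0.183  0.333  0.004] yaw 159.7 tilt 0.0
```

```bash
python3 -m crank '0 .04 0 0 -.7;0 .075 0 0 -.7;0 .075 0 0 -.7;0 .075 0 0 -.7;0 .068 0 0 -.7;0 0 0 0 -.7;0 0 0 0 -.7;0 0 0 0 -.7'; python3 go.py .5355 -.264 .068
```

```text
time: 38.7
ee_pos: [0.5029, -0.2485, 0.0688]
eef_rot: [0.175, 0.985, 0.001, 0.001]
ft_force: [7.2, -0.4, -2.2]
width: 0.0197
grip_force: 10.0
pos [ 0.5029 -0.2485  0.0688] units [-0.18  -0.016  0.004] yaw 159.8 tilt 0.2
```

```bash
python3 -m crank '0 -.014 0 0 -.7;0 0 0 0 -.7;0 0 0 0 -.7'; python3 go.py .5355 -.264 .068; python3 -m crank '0 0 0 0 .3;0 0 0 0 .3;0 0 0 0 .3;0 0 0 0 .3;0 0 -.2 0 .3;0 0 -.2 0 .3;0 0 -.2 0 .3;0 0 0 0 -1;.2 -.2 0 0 -1;.2 -.2 0 0 -1';python3 -m crank '.2 -.15 0 0 -1;0 0 0 0 -1;0 0 0 0 -1;0 0 0 0 -1'
python3 - <<'E'
from meas import *
t=shot('top','t17.png');s=shot('side','s17.png')
a=cv2.resize(t['img'][140:240,360:480],(480,400),interpolation=cv2.INTER_CUBIC)
b=cv2.resize(s['img'][130:210,250:330],(320,320),interpolation=cv2.INTER_CUBIC)
cv2.imwrite('pics/c17.png',np.clip(np.hstack([a,np.vstack([b,np.zeros((80,320,3))])])*1.4,0,255).astype(np.uint8))
print(cup(t))
E
```

```text
time: 39.0
ee_pos: [0.5017, -0.2516, 0.0688]
eef_rot: [0.175, 0.984, 0.0, 0.001]
ft_force: [5.9, -1.3, -2.1]
width: 0.02
grip_force: 10.0
pos [ 0.5017 -0.2516  0.0688] units [-0.18   0.     0.004] yaw 159.8 tilt 0.1
time: 40.0
ee_pos: [0.4087, -0.2945, 0.1879]
eef_rot: [0.175, 0.985, 0.001, -0.0]
ft_force: [-0.7, -2.5, 1.4]
width: 0.0403
grip_force: 0.0
time: 40.4
ee_pos: [0.3621, -0.3089, 0.1885]
eef_rot: [0.176, 0.984, 0.0, 0.0]
ft_force: [0.0, 0.3, -0.1]
width: 0.0088
grip_force: 0.0
((239.04296875, 231.48046875), 15.929579734802246, array([0.46109887, 0.14252983, 0.085     ]))
```

View pics/c17.png

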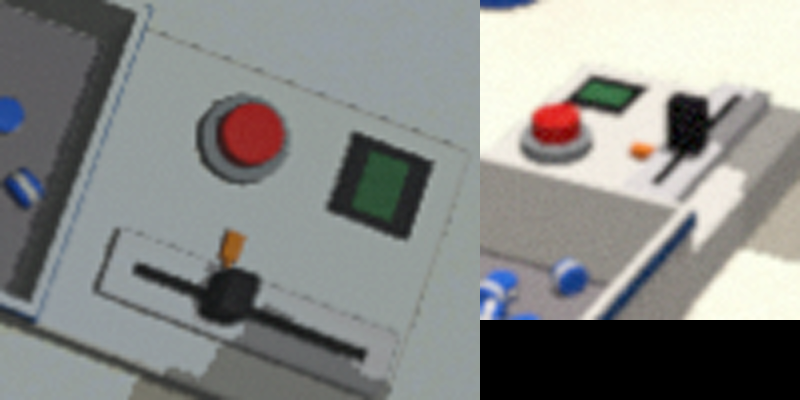

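```bash
python3 -m crank '-.173 .098 0 0 -1;-.173 .098 0 0 -1;-.173 .098 0 0 -1;-.173 .098 0 0 -1;-.173 .098 0 0 -1;-.173 .098 0 0 -1;0 0 0 0 -1;0 0 .17 0 -1;0 0 .17 0 -1;0 0 .16 0 -1'; python3 -m crank '0 0 0 0 -1;0 0 0 0 -1';python3 go.py .597 -.271 .075
```

```text
time: 41.5
ee_pos: [0.597, -0.2705, 0.0869]
eef_rot: [0.176, 0.984, 0.0, -0.0]
ft_force: [0.2, -1.0, -0.4]
width: 0.0005
grip_force: 0.0
time: 41.7
ee_pos: [0.5971, -0.2708, 0.0891]
eef_rot: [0.176, 0.984, 0.0, -0.0]
ft_force: [0.9, 0.7, 0.9]
width: 0.0003
grip_force: 0.0
pos [ 0.5971 -0.2708  0.0891] units [ 0.    -0.001  0.07 ] yaw 159.7 tilt 0.0
```

Press in small steps, watching the force.

```bash
python3 -m crank '0 0 .05 0 -1;0 0 .03 0 -1;0 0 .02 0 -1;0 0 .02 0 -1;0 0 0 0 -1'; python3 -m crank '0 0 .01 0 -1;0 0 .01 0 -1;0 0 0 0 -1;0 0 0 0 -1'
```

```text
time: 42.2
ee_pos: [0.5973, -0.2716, 0.0649]
eef_rot: [0.176, 0.984, -0.0, 0.001]
ft_force: [1.4, -0.2, 5.1]
width: 0.0006
grip_force: 2.3
time: 42.6
ee_pos: [0.5974, -0.2715, 0.0616]
eef_rot: [0.176, 0.984, -0.0, 0.001]
ft_force: [0.8, -0.4, 5.6]
width: 0.0002
grip_force: 3.0
```

```bash
python3 -m crank '0 0 .01 0 -1;0 0 .01 0 -1;0 0 0 0 -1;0 0 0 0 -1'; python3 -m crank '0 0 .01 0 -1;0 0 0 0 -1;0 0 0 0 -1;0 0 0 0 -1'
```

```text
time: 43.0
ee_pos: [0.5976, -0.2716, 0.061]
eef_rot: [0.177, 0.984, -0.001, 0.001]
ft_force: [-12.5, 3.7, 34.3]
width: 0.0005
grip_force: 17.4
time: 43.4
ee_pos: [0.5978, -0.2716, 0.0608]
eef_rot: [0.177, 0.984, -0.001, 0.001]
ft_force: [-19.9, 5.6, 49.0]
width: 0.0003
grip_force: 24.6
```

Firmly on the stop; now raise, move clear and check everything.

```bash
python3 -m crank '0 0 -.05 0 -1;0 0 -.15 0 -1;0 0 -.2 0 -1;0 0 -.2 0 -1;0 -.25 0 0 -1;0 -.25 0 0 -1;0 -.25 0 0 -1;.2 0 0 0 -1;.2 0 0 0 -1;.2 0 0 0 -1'; python3 -m crank '.2 0 0 0 -1;.2 0 0 0 -1;0 0 0 0 -1;0 0 0 0 -1'
python3 - <<'E'
from meas import *
t=shot('top','t18.png');s=shot('side','s18.png')
print(cup(t),[ (x[0],x[2]) for x in tablets(t)],[(st,ce) for st,ce,_ in comps(s,(0,150,60),(6,255,255),20) if 240<ce[0]<300])
for st,ce,_ in comps(t,(55,120,40),(80,255,255),100): print('green',ce)
a=cv2.resize(t['img'][110:300,160:480],(800,475),interpolation=cv2.INTER_CUBIC)
cv2.imwrite('pics/c18.png',np.clip(a*1.3,0,255).astype(np.uint8))
E
```

```text
time: 44.4
ee_pos: [0.4304, -0.3698, 0.1737]
eef_rot: [0.177, 0.984, 0.001, -0.001]
ft_force: [0.6, -0.4, 1.2]
width: 0.0003
grip_force: 0.0
time: 44.8
ee_pos: [0.3564, -0.3429, 0.175]
eef_rot: [0.177, 0.984, -0.001, -0.0]
ft_force: [-0.2, -0.3, 0.5]
width: 0.0006
grip_force: 0.0
((239.06610107421875, 231.29159545898438), 15.843783378601074, array([0.46151731, 0.14248553, 0.085     ])) [(array([162.5,  72.7]), array([0.8616, 0.3498, 0.009 ])), (array([349.6, 156.7]), array([ 0.648 , -0.1153,  0.009 ])), (array([336.6, 158.3]), array([ 0.6438, -0.0838,  0.009 ])), (array([351.6, 164.7]), array([ 0.6282, -0.1199,  0.009 ])), (array([360.2, 167.8]), array([ 0.6206, -0.1405,  0.009 ])), (array([345. , 165.3]), array([ 0.6267, -0.1038,  0.009 ])), (array([344. , 169.8]), array([ 0.6156, -0.1013,  0.009 ])), (array([340.6, 177.7]), array([ 0.5962, -0.0929,  0.009 ])), (array([364. , 187.4]), array([ 0.573 , -0.1488,  0.009 ])), (array([ 27.6, 233.8]), array([0.4549, 0.6665, 0.009 ]))] [(array([263, 156,  12,  10,  87], dtype=int32), array([268.56321839, 160.49425287]))]
green [131.19248826 151.30516432]
```

View pics/c18.png

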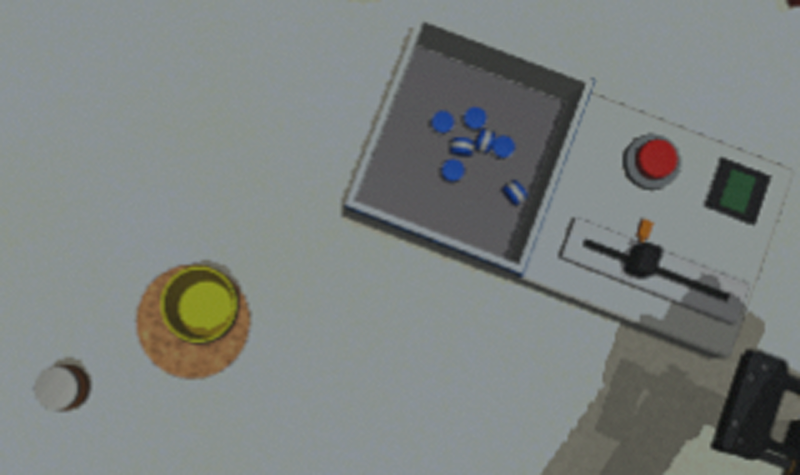

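```bash
python3 -c "
from bench import workorder
print(workorder.close_job())"
```

```text
the job is handed in; nothing more can be done
None
```

I handed the job in at about 45 s of robot time, but the judge returned no verdict: the last pictures show all seven tablets in the hopper, the empty cup upright about 18 mm off the coaster's centre, the grip level with the marker, the plunger back up after being pressed to its stop, and the jar and brush where they started.

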